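# Tamp the clay bed level in the annealing pan

## Robot

A 6-joint arm with a two-finger parallel gripper is mounted at the origin on the work surface. World frame = base frame: x ahead of the robot, y to its left, z up, the work surface at z = 0. Lengths are in m, angles in rad, forces in N, time in s.
With the tool pointing down it reaches from about 0.3 to 0.875 m from the base axis. Payload 6.4 kg.
Tool frame: the origin (TCP) lies midway between the tips of the shut fingers; the grasp point (between the pads) lies 19 mm behind it; z points along the fingers, y is the line along which they close (so a half turn about z gives the same grasp; the last joint's range is limited). The gripper opens to 85 mm and grips with 20 to 120 N. Pads are 22 mm wide; open, the fingers measure 114 mm over their backs; the gripper's body (76 mm by 85 mm) begins 54 mm behind the grasp point. The pads swing forward as they close: fully open they stand 13 mm farther back than shut.
Start: joints at [1.035, 0.181, 1.607, -0, 1.354, -0.206], TCP at [0.186, 0.544, 0.202] pointing down, gripper open.
Joint ranges: [-2.99, 2.99], [-0.89, 2.07], [0.3, 2.58], [-1.14, 4.28], [0, 2.63], [-3.12, 3.12]. Speed limits (rad/s): [2.57, 2.57, 3.01, 3.14, 3.14, 3.14].

## Interface

Orientations are given as a unit quaternion [w, x, y, z].
In Python, from bench import ctrl gives the robot as it stands. The module is installed in compiled form; this text tells all that it offers.
- The arm moves only by the tool move_arm, never from a script. Its argument "plan" is one flat list of numbers, 6 for each row, row after row: the shift along the world's x, y, z in units of 50 mm (1.0 is 50 mm), then the turn, a rotation vector about the world's x, y, z in rad. A call has 1 to 10 rows; each row is the pose to reach, as a shift and turn from the pose commanded when the call began; what a row does not reach only later rows make up. A row lasts 1/8 s, in which the tool goes at most 62.5 mm and 10.7 degrees, less where a joint would pass 70% of its speed; a pose out of reach is approached as far as the arm can. A call with a gripper value outside its range is refused whole. "grip" is the finger opening in mm, from 0 to 85.4, set as the call begins (left out, the last holds). The fingers move at their own pace and stop on an object; the grip force is fixed at half the most. Time passes only in rows, so rows that repeat a pose let the fingers close. It gives the time, the measured TCP pose, the force, the opening and the grip force at its end, in the units of the state.
- ctrl.get_obs(): the state, without advancing time (a new reading comes with each control period).
- ctrl.camera(name): name is "side" or "top" or "wrist"; returns a dict with "pixels" (400x640x3 uint8, red, green, blue), "fx", "fy", "cx", "cy" (pixels), "dist_coeffs" ([k1, k2, p1, p2, k3] as OpenCV has them; the pictures are not rectified), "origin" and "attitude" of the camera in the world. Camera axes: x right, y down, z forward; pixel columns grow to the right and rows downward; lengths in m; the calibration is good to about 2 mm. A picture is of the moment at which its call begins. There is no depth.
- ctrl.hand_in(): hands the job in; it is judged then, once.
The state is a dict: "time_s": time; "q": joint angles; "dq": joint speeds; "joint_efforts": joint torques, N m; "eef_pos": TCP position; "eef_rot": TCP orientation; "wrist_force": force on the tool from outside, world axes, zero at the start; "torque": the same for the moment, N m; "opening": opening from 0.0 (shut) to 1.0 (fully open); "grasp_force": force on a finger pad.
Only numpy, scipy, OpenCV 4.12 (cv2) and the standard library are available. Lean on these libraries where they do the work, as an engineer would, in place of code of your own. Each camera call takes 0.05 s, during which the arm holds its last target. There are 200 camera calls.

## Task

Two roundish clay lumps stand proud on the bed of chunks in the steel annealing pan. Pick up the flat tamper by its handle, press both lumps down with it until the bed is level, all chunks still standing flat in the pan, then stand the tamper upright in the middle of its steel block again and let go. Work the clay only with the tamper, not with the gripper, and leave the other tools where they lie.

Things in the scene. Friction and masses are not known exactly. Their poses are not given: they have to be found in the camera images.
- pan: shallow rectangular steel annealing pan fixed to the bench, open on top, 208 x 142 mm outside, 198 x 132 mm inside, 58 mm high, walls and floor 5 mm thick; it holds the clay chunks. Origin: centre of its underside, on the bench; x along its long side, y along its short side, z up
- pan_floor (a point): centre of the pan's inner floor, 5 mm above the bench; same axes as the pan
- chunk0: squat fired-clay chunk, loose, smooth (friction about 0.45), flat foot about 50 mm across, bevelled sides narrowing to a flat top about 22 mm across, 46 mm high, 130 g; it stands on the pan's floor, one of two rows of three along the pan. Origin: centre of its foot; z up
- chunk1: squat fired-clay chunk, loose, smooth (friction about 0.45), flat foot about 50 mm across, bevelled sides narrowing to a flat top about 22 mm across, 46 mm high, 130 g; it stands on the pan's floor, one of two rows of three along the pan. Origin: centre of its foot; z up
- chunk2: squat fired-clay chunk, loose, smooth (friction about 0.45), flat foot about 50 mm across, bevelled sides narrowing to a flat top about 22 mm across, 46 mm high, 130 g; it stands on the pan's floor, one of two rows of three along the pan. Origin: centre of its foot; z up
- chunk3: squat fired-clay chunk, loose, smooth (friction about 0.45), flat foot about 50 mm across, bevelled sides narrowing to a flat top about 22 mm across, 46 mm high, 130 g; it stands on the pan's floor, one of two rows of three along the pan. Origin: centre of its foot; z up
- chunk4: squat fired-clay chunk, loose, smooth (friction about 0.45), flat foot about 50 mm across, bevelled sides narrowing to a flat top about 22 mm across, 46 mm high, 130 g; it stands on the pan's floor, one of two rows of three along the pan. Origin: centre of its foot; z up
- chunk5: squat fired-clay chunk, loose, smooth (friction about 0.45), flat foot about 50 mm across, bevelled sides narrowing to a flat top about 22 mm across, 46 mm high, 130 g; it stands on the pan's floor, one of two rows of three along the pan. Origin: centre of its foot; z up
- lump0: roundish loose clay lump, about 45 mm across, 50 g, lying on the pan's midline, one in each half of its length, caught on the hollow between four chunks and 10 to 22 mm proud of their tops. Pressed straight down (a few N, up to about 20) it wedges them apart (the pan leaves room) and sinks level. Origin: its middle, about 22 mm below its top however it has rolled
- lump1: roundish loose clay lump, about 45 mm across, 50 g, lying on the pan's midline, one in each half of its length, caught on the hollow between four chunks and 10 to 22 mm proud of their tops. Pressed straight down (a few N, up to about 20) it wedges them apart (the pan leaves room) and sinks level. Origin: its middle, about 22 mm below its top however it has rolled
- tamper: flat hand tamper, 350 g, loose, standing upright on the steel block: round flat metal foot 80 mm across and 16 mm thick, and on it a square upright wooden handle 26 x 26 mm in section, its top 111 mm above the foot's underside. Origin: centre of the foot's underside; z up along the handle, x and y square to the handle's flat sides
- block: square steel bench block fixed to the bench, 130 x 130 mm, 20 mm high, the tamper's place. Origin: centre of its underside; x and y along its sides
- pliers: pliers with blue handles, 155 mm long, 16 mm high, lying between pan and block, origin near the middle; leave alone
- clamp: small steel parallel clamp with a brass screw head, 60 mm long, 47 mm high, origin under its centre; leave alone
Not all that is in view belongs to the job. What is shaped like the lump1 but brown or red is not meant. Leave any red or yellow look-alike of the chunk1 alone.

How it is judged:
On the way, in this order (a step that is already met when the one before it is completed fails the run):
1. the tamper is lifted at least 30 mm off its block while both lumps still stand proud (z of tamper in the frame of block above 0.05 m and not (z of lump0 in the frame of pan_floor below 0.0285 m) and not (z of lump1 in the frame of pan_floor below 0.0285 m)), for 0.1 s.
2. one lump is being pressed by the tamper, with more than 1 N ((contact force between tamper and lump0 above 1 N or contact force between tamper and lump1 above 1 N)), for 0.02 s.
3. both lumps are down level with the chunks (not more than about 5 mm proud) (z of each of lump0, lump1 in the frame of pan_floor below 0.0285 m), for 0.2 s.
At the end, for the whole second after the job is handed in: Both lump middles 15 to 28.5 mm above the pan's inner floor (at most about 5 mm proud), all six chunks on the floor (5 mm, 0.15 rad); tamper upright (0.08 rad) on the block, within 30 mm of its centre along each side; all in the pan and at rest (all of step 3 and x of lump0 in the frame of pan between -0.08 and 0.08 m and y of lump0 in the frame of pan between -0.045 and 0.045 m and z of each of lump0, lump1 in the frame of pan_floor above 0.015 m and x of lump1 in the frame of pan between -0.08 and 0.08 m and y of lump1 in the frame of pan between -0.045 and 0.045 m and angle between each of chunk0, chunk1, chunk2, chunk3, chunk4, chunk5's own z axis and vertical below 0.15 rad and z of chunk0 in the frame of pan_floor between -0.005 and 0.005 m and horizontal distance between each of chunk0, chunk1, chunk2, chunk3, chunk4, chunk5 and pan below 0.125 m and z of chunk1 in the frame of pan_floor between -0.005 and 0.005 m and z of chunk2 in the frame of pan_floor between -0.005 and 0.005 m and z of chunk3 in the frame of pan_floor between -0.005 and 0.005 m and z of chunk4 in the frame of pan_floor between -0.005 and 0.005 m and z of chunk5 in the frame of pan_floor between -0.005 and 0.005 m and angle between tamper's own z axis and vertical below 0.08 rad and z of tamper in the frame of block between 0.016 and 0.024 m and x of tamper in the frame of block between -0.03 and 0.03 m and y of tamper in the frame of block between -0.03 and 0.03 m and linear speed of each of lump0, lump1, tamper below 0.02 m/s); the robot touches nothing.
It fails at once if the gripper's fingers or the arm push on a lump or chunk with more than 1.5 N (contact force between any of the fingers, the arm and lump0 above 1.5 N or contact force between any of the fingers, the arm and lump1 above 1.5 N or contact force between any of the fingers, the arm and chunk0 above 1.5 N or contact force between any of the fingers, the arm and chunk1 above 1.5 N or contact force between any of the fingers, the arm and chunk2 above 1.5 N or contact force between any of the fingers, the arm and chunk3 above 1.5 N or contact force between any of the fingers, the arm and chunk4 above 1.5 N or contact force between any of the fingers, the arm and chunk5 above 1.5 N).
It fails at once if a bystander (pliers, clamp) is moved more than 25 mm (distance of any of pliers, clamp from where it was at the start of the episode above 0.025 m).
It also fails if it takes over 54 s, if anything falls off the work surface, if the arm or the gripper's body presses on something with over 40 N, if the wrist force passes 120 N, or if a joint passes its speed limit or range.

## Working session

There is one attempt and no reset: what is moved stays moved. The work goes in short steps, Python scripts to look and compute and a tool call to move; the robot and the scene stay as the last step left them, time stands still between calls to the robot, and variables do not carry over. Pictures are saved under pics/ and viewed, at most 10 in all, crops included, and the job is handed in when it is done.

Besides the shell and the picture viewer there is one more tool, called after "Emit:" by a JSON object that holds its "api" and its "payload". move_arm: Moves the arm, as the interface text tells. Its arguments: {"type":"object","properties":{"plan":{"type":"array"},"grip":{"type":"number"}},"required":["plan"]}

```bash
mkdir -p pics
cat > h.py <<'E'
import numpy as np,cv2
from bench import ctrl
from scipy.spatial.transform import Rotation as R
def cam(n):
    c=ctrl.camera(n); return c
def save(c,f,crop=None,s=1):
    im=c["pixels"][...,::-1]
    if crop: x0,y0,x1,y1=crop; im=im[y0:y1,x0:x1]
    cv2.imwrite(f,cv2.resize(im,None,fx=s,fy=s,interpolation=cv2.INTER_CUBIC))
def rot(a):
    a=np.array(a,float)
    return a if a.shape==(3,3) else R.from_quat(a,scalar_first=True).as_matrix()
def K(c): return np.array([[c["fx"],0,c["cx"]],[0,c["fy"],c["cy"]],[0,0,1.]])
def px2w(c,uv,z):
    p=cv2.undistortPoints(np.array([[uv]],float),K(c),np.array(c["dist_coeffs"],float))[0,0]
    d=rot(c["attitude"])@np.array([*p,1]); o=np.array(c["origin"]); return o+d*(z-o[2])/d[2]
def w2px(c,P):
    Rm=rot(c["attitude"]).T; t=-Rm@np.array(c["origin"])
    return cv2.projectPoints(np.array(P,float).reshape(-1,1,3),cv2.Rodrigues(Rm)[0],t,K(c),np.array(c["dist_coeffs"],float))[0][:,0]
E
python3 - <<'E'
from h import *
for n in("top","side"):
    c=cam(n);save(c,f"pics/{n}0.png");print(n,c["origin"],c["attitude"],c["fx"])
o=ctrl.get_obs();print(o["eef_pos"],o["eef_rot"],o["opening"],o["time_s"])
E
```

```text
top [0.5078672  0.07838251 0.85038264] [-0.02402877  0.71224612 -0.69971714  0.05023945] 391.78977609946054
side [0.51525417 0.85513792 0.96215225] [ 0.02317334 -0.03997468  0.93631496 -0.3481082 ] 493.42188005196977
[0.18592125 0.54353262 0.20136576] [-2.99976270e-04  1.64161946e-01  9.86433078e-01 -7.39738882e-04] 0.9980245792164875 0.1
```

View pics/top0.png

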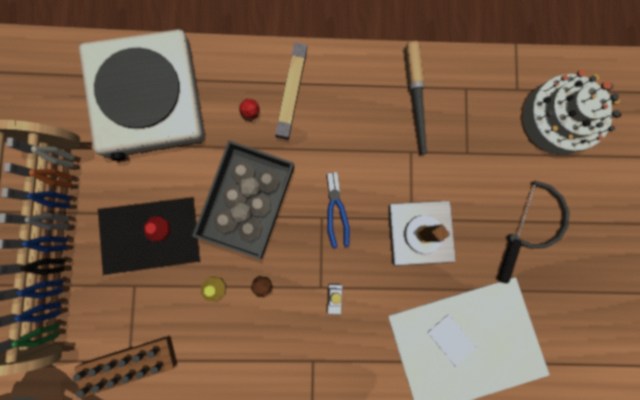

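View pics/side0.png

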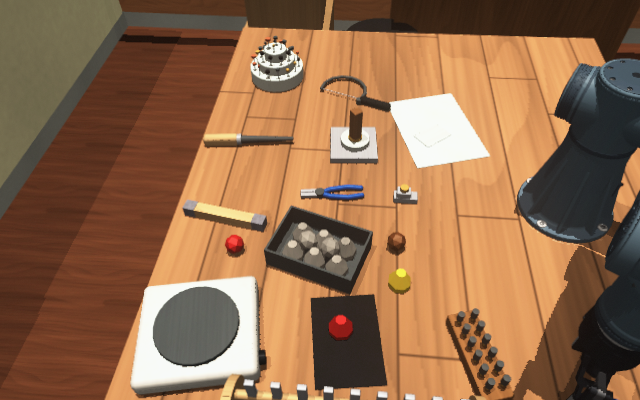

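The pan is at about (245,200) in the top view. The two grey lumps on its midline are near (249,186) and (240,212). The tamper stands on its block near (424,233). The red (249,108) and brown (262,286) lumps and the red and yellow chunks are decoys. I'll confirm this in a crop.

Run:
```python
from h import *
c=cam("top");save(c,"pics/t1.png",(190,135,460,275),2.9)
for n,uv,z in[("pan c",(245,200),.058),("block",(422,233),.02),("foot",(424,235),.036)]:print(n,px2w(c,uv,z))
c=cam("side");save(c,"pics/s1.png",(260,90,400,295),2.9)
```

```text
pan c [0.59264165 0.19231943 0.058     ]
block [ 0.53343565 -0.17984581  0.02      ]
foot [ 0.52885046 -0.17901853  0.036     ]
```

View pics/t1.png

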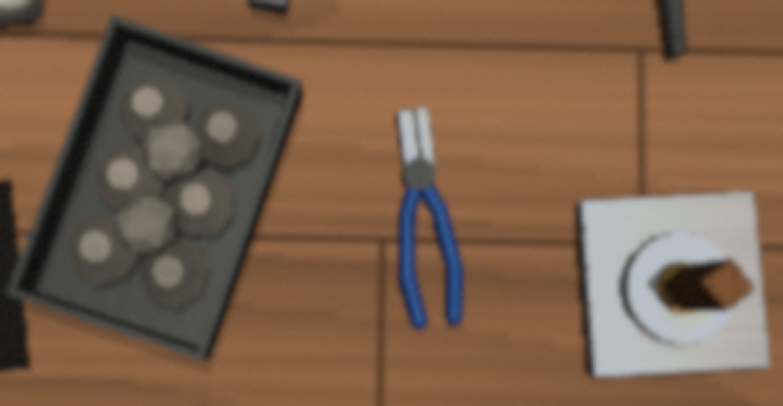

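View pics/s1.png

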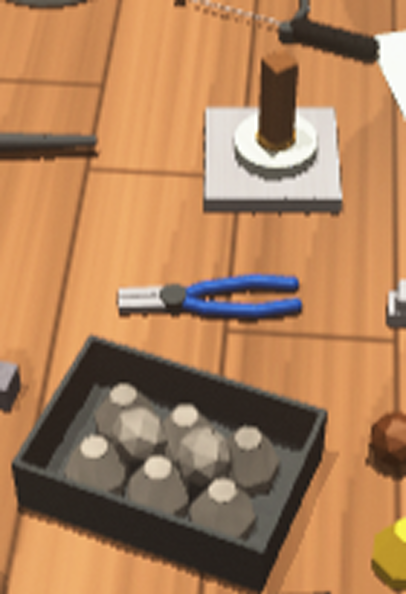

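Run:
```python
from h import *
c=cam("top");f=lambda p,z:px2w(c,(190+p[0]/2.9-.33,135+p[1]/2.9-.33),z)
def show(n,pts,z):
    P=np.array([f(p,z) for p in pts]);print(n,P.mean(0).round(4));d=np.diff(np.vstack([P,P[:1]]),axis=0)
    if len(pts)>1:print("  len",np.linalg.norm(d,axis=1).round(3),"ang",np.degrees(np.arctan2(d[:,1],d[:,0])).round(1))
show("block",[(580,200),(752,192),(768,367),(593,376)],.02)
show("handle top",[(733,260),(753,288),(728,312),(704,285)],.131)
show("foot",[(678,288)],.036)
show("pan",[(113,20),(300,83),(208,356),(12,293)],.058)
show("lumpA",[(174,149)],.05);show("lumpB",[(146,222)],.05)
o=ctrl.get_obs();M=rot(o["eef_rot"]);print(M.round(3))
s=cam("side")
g=lambda p,z:px2w(s,(260+p[0]/2.9-.33,90+p[1]/2.9-.33),z)
P=[g(p,.131) for p in[(262,58),(279,51),(298,58),(279,72)]];print(np.array(P).round(3),np.mean(P,0))
print("lumps side",g((138,430),.05),g((203,453),.05),"foot",g((276,140),.036))
```

```text
block [ 0.535  -0.1795  0.02  ]
  len [0.129 0.129 0.129 0.129] ang [ -86.2 -176.    93.8    3.9]
handle top [ 0.53   -0.1811  0.131 ]
  len [0.022 0.023 0.023 0.025] ang [-144.7  133.5   41.8  -49.3]
foot [ 0.531  -0.1779  0.036 ]
pan [0.595  0.1933 0.058 ]
  len [0.139 0.201 0.141 0.202] ang [-107.5  162.9   73.1  -17.6]
lumpA [0.6224 0.185  0.05  ]
lumpB [0.5704 0.2027 0.05  ]
[[-0.946  0.324 -0.   ]
 [ 0.324  0.946 -0.001]
 [ 0.    -0.001 -1.   ]]
[[ 0.547 -0.183  0.131]
 [ 0.532 -0.194  0.131]
 [ 0.515 -0.185  0.131]
 [ 0.531 -0.164  0.131]] [ 0.53136278 -0.18159135  0.131     ]
lumps side [0.62352714 0.18533133 0.05      ] [0.57044455 0.20345736 0.05      ] foot [ 0.53100281 -0.17910828  0.036     ]
```

Seen from both cameras, the handle is at (0.5305,-0.180) and its sides are at about 43°. The grey lumps are on the pan's midline at (0.623,0.185) and (0.5705,0.203). I'm moving above the tamper.

Emit:
{"api": "move_arm", "payload": {"plan": [1.2,-2.5,0,0,0,-0.1,2.4,-5,0,0,0,-0.2,3,-6.2,0,0,0,-0.25,3.5,-7.4,0,0,0,-0.3,4.1,-8.6,0,0,0,-0.35,4.7,-9.8,0,0,0,-0.4,5.3,-11.1,0,0,0,-0.45,5.8,-12.3,0,0,0,-0.49,6.4,-13.4,0,0,0,-0.49,6.89,-14.47,0,0,0,-0.49], "grip": 85}}

```text
time_s: 1.55
eef_pos: [0.4557, -0.0224, 0.2025]
eef_rot: [0.001, 0.399, 0.917, 0.0]
wrist_force: [1.8, 0.4, 1.1]
opening: 0.996
grasp_force: 0.0
```

Emit:
{"api": "move_arm", "payload": {"plan": [0,0,0,0,0,0,0,0,0,0,0,0]}}

```text
time_s: 1.8
eef_pos: [0.4546, -0.0202, 0.2019]
eef_rot: [-0.001, 0.399, 0.917, 0.0]
wrist_force: [-0.1, 0.5, 0.1]
opening: 0.993
grasp_force: 0.0
```

Run:
```python
from h import *
o=ctrl.get_obs();print(o["eef_pos"],o["time_s"]);M=rot(o["eef_rot"]);print(np.degrees(np.arctan2(M[1,1],M[0,1])),M[:,2])
c=cam("wrist");save(c,"pics/w1.png");print(w2px(c,[[.5305,-.18,.131],[.535,-.1795,.02],o["eef_pos"]]))
```

```text
[ 0.45457456 -0.02021642  0.20189578] 1.8
42.9640825049852 [-8.77713176e-04  6.24322471e-04 -9.99999420e-01]
[[257.49894459 389.13753744]
 [277.23481667 314.1843343 ]
 [320.20948366 236.96406793]]
```

View pics/w1.png

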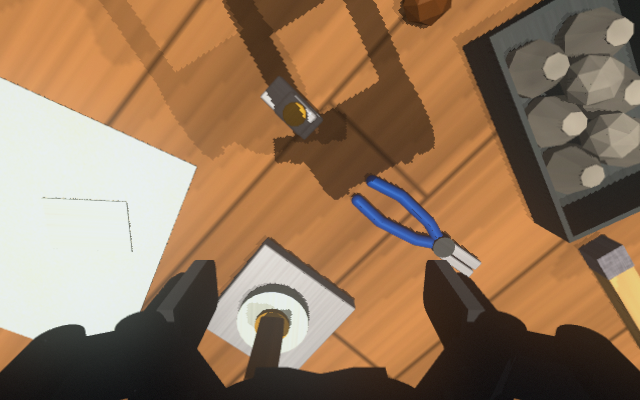

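The wrist view shows the handle leaning out from the foot at (272,315), with its sides square to the fingers. I'll finish the approach, descend and close.

Emit:
{"api": "move_arm", "payload": {"plan": [0.5,-1.1,0,0,0,0,1,-2.2,0,0,0,0,1.52,-3.2,0,0,0,0,1.52,-3.2,0,0,0,0,1.52,-3.2,-0.7,0,0,0,1.52,-3.2,-1.4,0,0,0,1.52,-3.2,-2.1,0,0,0,1.52,-3.2,-2.54,0,0,0,1.52,-3.2,-2.54,0,0,0]}}

```text
time_s: 2.98
eef_pos: [0.5293, -0.1771, 0.0736]
eef_rot: [-0.002, 0.397, 0.918, 0.0]
wrist_force: [-0.3, 0.7, 0.7]
opening: 0.994
grasp_force: 0.0
```

Run:
```python
from h import *
o=ctrl.get_obs();print(o["eef_pos"],o["time_s"],o["wrist_force"])
c=cam("side");save(c,"pics/s2.png",(290,60,430,180),5)
```

```text
[ 0.52930395 -0.1770789   0.07360842] 2.975 [-0.25930578  0.6832418   0.68054044]
```

View pics/s2.png

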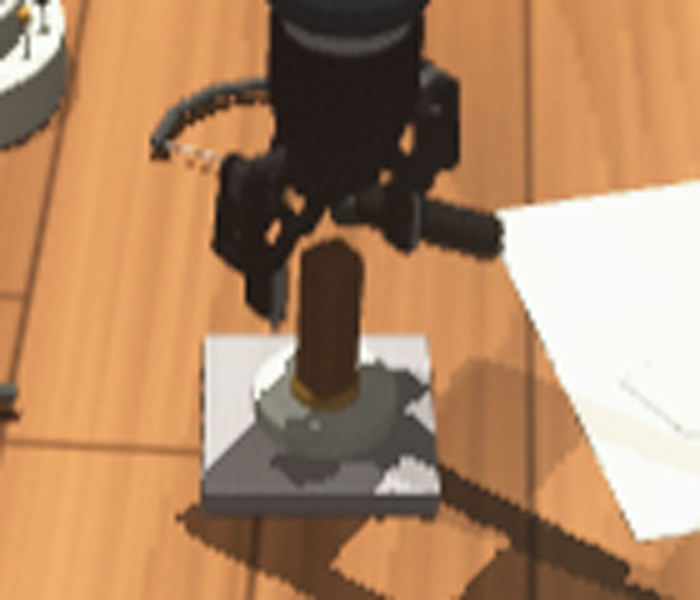

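The handle at (330,320) stands between the left finger (265,290) and the right finger (410,200). Closing, then lifting a little.

Emit:
{"api": "move_arm", "payload": {"plan": [0,0,0,0,0,0,0,0,0,0,0,0,0,0,0,0,0,0,0,0,0,0,0,0,0,0,0,0,0,0,0,0,0,0,0,0,0,0,0,0,0,0,0,0,0,0,0,0], "grip": 15}}

```text
time_s: 4.03
eef_pos: [0.5315, -0.1808, 0.0761]
eef_rot: [0.001, 0.399, 0.917, -0.0]
wrist_force: [-1.3, 0.2, 6.0]
opening: 0.303
grasp_force: 57.0
```

Emit:
{"api": "move_arm", "payload": {"plan": [0,0,0.4,0,0,0,0,0,0.8,0,0,0,0,0,1.2,0,0,0,0,0,1.6,0,0,0,0,0,1.6,0,0,0,0,0,1.6,0,0,0]}}

```text
time_s: 4.78
eef_pos: [0.53, -0.1797, 0.1536]
eef_rot: [-0.001, 0.399, 0.917, 0.0]
wrist_force: [-0.2, 0.2, -5.3]
opening: 0.301
grasp_force: 57.2
```

Run:
```python
from h import *
o=ctrl.get_obs();print(o["eef_pos"],o["time_s"],o["wrist_force"],o["opening"]*85.4)
M=rot(o["eef_rot"]);print(np.degrees(np.arctan2(M[1,1],M[0,1])),M[:,2])
c=cam("side");save(c,"pics/s3.png",(290,40,430,180),4)
```

```text
[ 0.52999617 -0.17969798  0.15360352] 4.775 [-0.22319142  0.24653826 -5.33104707] 25.713205085623617
43.02258684949581 [-0.00216696  0.00134017 -0.99999675]
```

View pics/s3.png

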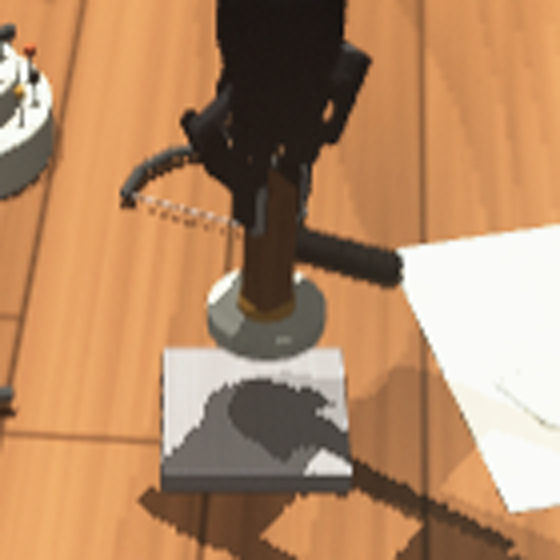

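The tamper is held upright. The lumps are only 55 mm apart and the foot is 80 mm across, so one centred press covers both. I'll turn the jaws in line with the two lumps so the grip resists tilting, and go above the pan's middle.

Emit:
{"api": "move_arm", "payload": {"plan": [0.1,0.6,0,0,0,-0.1,0.25,1.4,0,0,0,-0.22,0.4,2.3,0,0,0,-0.34,0.56,3.2,0,0,0,-0.46,0.72,4.1,0,0,0,-0.58,0.88,5,0,0,0,-0.7,1.04,5.9,0,0,0,-0.82,1.18,6.7,0,0,0,-0.94,1.28,7.2,0,0,0,-1.0,1.33,7.48,0,0,0,-1.05]}}

```text
time_s: 6.08
eef_pos: [0.5964, 0.1953, 0.1533]
eef_rot: [-0.001, 0.805, 0.594, -0.001]
wrist_force: [-0.5, -0.3, -5.0]
opening: 0.294
grasp_force: 60.3
```

Emit:
{"api": "move_arm", "payload": {"plan": [0,0,0,0,0,0,0,0,0,0,0,0,0,0,0,0,0,0]}}

```text
time_s: 6.45
eef_pos: [0.5973, 0.1929, 0.1548]
eef_rot: [-0.0, 0.805, 0.594, -0.0]
wrist_force: [0.6, -1.0, -4.8]
opening: 0.296
grasp_force: 60.3
```

Run:
```python
from h import *
o=ctrl.get_obs();print(o["eef_pos"],o["time_s"],o["wrist_force"],o["torque"],o["opening"]*85.4)
M=rot(o["eef_rot"]);print(np.degrees(np.arctan2(M[1,1],M[0,1])),M[:,2])
c=cam("side");save(c,"pics/s4.png",(240,130,400,300),3.4)
```

```text
[0.59728894 0.19286529 0.1548424 ] 6.45 [ 0.62689543 -1.00302773 -4.7530147 ] [-0.04140161 -0.01130787  0.04155569] 25.275508320136787
-17.159286755214435 [-6.56921996e-04 -2.74844260e-04 -9.99999746e-01]
```

View pics/s4.png

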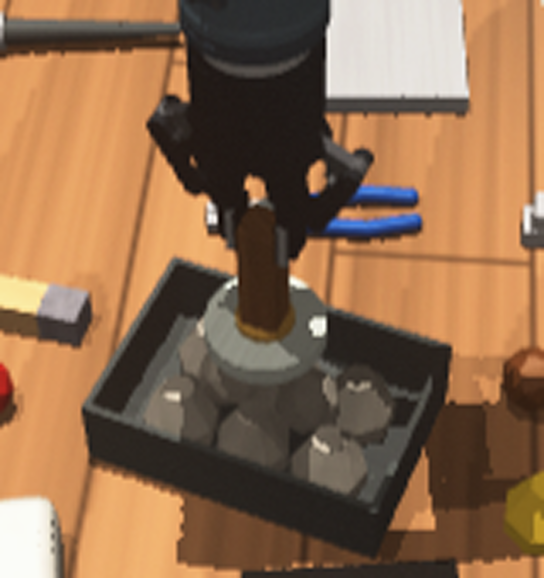

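The foot at (265,325) hangs above both lumps and inside the pan. Pressing down slowly.

Emit:
{"api": "move_arm", "payload": {"plan": [0,0,-0.2,0,0,0,0,0,-0.4,0,0,0,0,0,-0.5,0,0,0,0,0,-0.56,0,0,0,0,0,-0.62,0,0,0,0,0,-0.66,0,0,0,0,0,-0.7,0,0,0,0,0,-0.7,0,0,0]}}

```text
time_s: 7.5
eef_pos: [0.5986, 0.1939, 0.1223]
eef_rot: [0.001, 0.805, 0.594, 0.001]
wrist_force: [-1.3, -1.0, 4.1]
opening: 0.295
grasp_force: 61.4
```

Emit:
{"api": "move_arm", "payload": {"plan": [0,0,-0.03,0,0,0,0,0,-0.06,0,0,0,0,0,-0.09,0,0,0,0,0,-0.12,0,0,0,0,0,-0.12,0,0,0]}}

```text
time_s: 8.12
eef_pos: [0.5999, 0.1941, 0.1177]
eef_rot: [0.002, 0.805, 0.594, 0.003]
wrist_force: [-1.3, -0.6, 10.5]
opening: 0.296
grasp_force: 62.1
```

Emit:
{"api": "move_arm", "payload": {"plan": [0,0,-0.03,0,0,0,0,0,-0.06,0,0,0,0,0,-0.09,0,0,0,0,0,-0.12,0,0,0,0,0,-0.15,0,0,0,0,0,-0.15,0,0,0,0,0,-0.15,0,0,0]}}

```text
time_s: 9.0
eef_pos: [0.6001, 0.1944, 0.1096]
eef_rot: [0.001, 0.805, 0.594, 0.003]
wrist_force: [1.6, 1.7, 5.6]
opening: 0.295
grasp_force: 61.6
```

Run:
```python
from h import *
o=ctrl.get_obs();print(o["eef_pos"],o["time_s"],o["wrist_force"],o["torque"])
M=rot(o["eef_rot"]);print(M[:,2])
c=cam("side");save(c,"pics/s5.png",(240,130,400,300),3.4)
```

```text
[0.60008671 0.1943695  0.10955507] 9.0 [1.60984312 1.65431374 5.62074756] [ 0.21309131 -0.17836248 -0.07179518]
[ 0.00637192  0.00125696 -0.99997891]
```

View pics/s5.png

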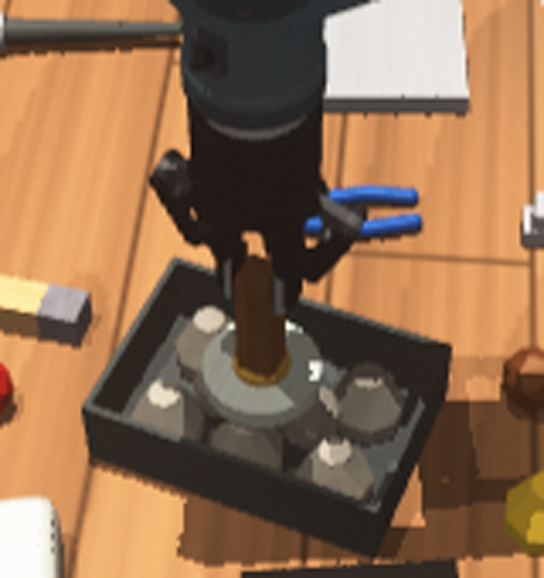

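The foot has sunk nearly level with the chunk tops, and lump B is still partly visible at its right edge (330,400). A last few mm, then I'll lift and look.

Emit:
{"api": "move_arm", "payload": {"plan": [0,0,-0.03,0,0,0,0,0,-0.06,0,0,0,0,0,-0.08,0,0,0,0,0,-0.08,0,0,0,0,0,-0.08,0,0,0]}}

```text
time_s: 9.68
eef_pos: [0.6002, 0.1951, 0.1071]
eef_rot: [0.001, 0.804, 0.594, 0.003]
wrist_force: [-2.0, 2.7, 16.1]
opening: 0.295
grasp_force: 63.4
```

Emit:
{"api": "move_arm", "payload": {"plan": [0,0,0.2,0,0,0,0,0,0.5,0,0,0,0,0,0.9,0,0,0,-0.3,-0.9,1.2,0,0,0,-0.5,-1.8,1.2,0,0,0,-0.7,-2.7,1.2,0,0,0,-0.8,-3.2,1.2,0,0,0,-0.8,-3.2,1.2,0,0,0]}}

```text
time_s: 10.68
eef_pos: [0.5576, 0.0318, 0.1637]
eef_rot: [0.0, 0.805, 0.593, 0.0]
wrist_force: [0.1, 0.1, -5.0]
opening: 0.294
grasp_force: 63.3
```

Run:
```python
from h import *
o=ctrl.get_obs();print(o["eef_pos"],o["time_s"],o["wrist_force"],o["torque"])
M=rot(o["eef_rot"]);print(M[:,2])
c=cam("side");a=c["pixels"][195:295,260:380,::-1]
t=cam("top");b=t["pixels"][135:265,185:305,::-1]
z=lambda i:cv2.resize(i,(400,int(400*i.shape[0]/i.shape[1])),interpolation=2)
a,b=z(a),z(b);h=max(len(a),len(b));p=lambda i:np.pad(i,((0,h-len(i)),(0,0),(0,0)))
cv2.imwrite("pics/b1.png",np.hstack([p(a),p(b)]))
```

```text
[0.55757186 0.03183957 0.16374243] 10.675 [ 0.08985093  0.13788755 -5.02363252] [-0.04680516  0.07784704 -0.06208922]
[ 9.44122370e-04 -5.17467163e-04 -9.99999420e-01]
```

View pics/b1.png

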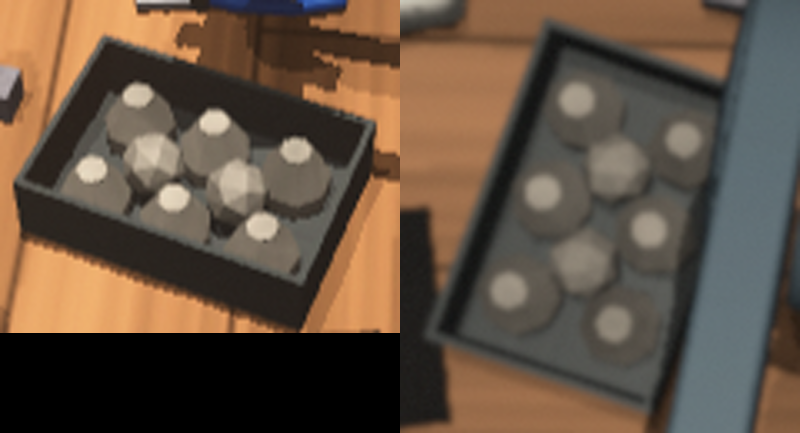

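Both lumps have sunk: side crop (152,160) and (236,188), top crop (616,168) and (583,263). All six chunks stand flat. I'll check the heights by triangulation, with the chunk tops (z 51 mm) as reference.

Run:
```python
from h import *
from scipy.optimize import least_squares
s,t=cam("side"),cam("top");k=400/120
f=lambda p,ox,oy:np.array([ox+p[0]/k-.35,oy+p[1]/k-.35])
for n,a,b in[("c0",(137,95),(176,100)),("c1",(213,122),(283,140)) ,("c1b",(91,168),(283,140)),("c",(213,122),(143,190)),("c'",(173,197),(249,230)),("c''",(262,226),(215,324)),("c0'",(296,150),(109,291)),("A",(152,160),(216,168)),("B",(236,188),(183,263))]:
    r=least_squares(lambda P:np.r_[w2px(s,P)[0]-f(a,260,195),w2px(t,P)[0]-f(b,185,135)],[.6,.19,.05],x_scale=.01)
    print(n,r.x.round(4),r.fun.round(1))
```

```text
c0 [0.6438 0.1993 0.1238] [-4.8 -1.  -0.2  4.2]
c1 [0.6207 0.1468 0.0339] [-13.1  -2.2  -0.6  11.7]
c1b [ 0.6681  0.1516 -0.0339] [ 5.2  1.   0.3 -4.8]
c [0.5929 0.216  0.1212] [-4.9 -0.7 -0.2  4.3]
c' [ 0.6053  0.1728 -0.0323] [ 5.   0.7  0.2 -4.7]
c'' [ 0.5402  0.1934 -0.0301] [ 4.5  0.4  0.1 -4.2]
c0' [0.5373 0.2328 0.1185] [-4.4 -0.4 -0.1  3.8]
A [0.6276 0.1876 0.0341] [ 0.4  0.1  0.  -0.4]
B [0.5676 0.2061 0.0336] [ 0.4  0.   0.  -0.4]
```

Run:
```python
from h import *
from scipy.optimize import least_squares
s,t=cam("side"),cam("top");k=400/120
f=lambda p,ox,oy:np.array([ox+p[0]/k-.35,oy+p[1]/k-.35])
for a,b in[((91,168),(176,100)),((137,95),(283,140)),((173,197),(143,190)),((262,226),(109,291)),((213,122),(249,230)),((296,150),(215,324)),((152,160),(216,168)),((236,188),(183,263))]:
    r=least_squares(lambda P:np.r_[w2px(s,P)[0]-f(a,260,195),w2px(t,P)[0]-f(b,185,135)],[.6,.19,.05],x_scale=.01)
    print(r.x.round(4),r.fun.round(1))
```

```text
[0.6663 0.2109 0.0527] [ 0.3  0.1  0.  -0.2]
[0.6429 0.1448 0.0515] [ 0.2  0.   0.  -0.2]
[0.6094 0.2291 0.0514] [-0.2 -0.  -0.   0.2]
[0.5478 0.2471 0.0509] [ 0.1  0.   0.  -0.1]
[0.5871 0.164  0.051 ] [ 0.3  0.   0.  -0.3]
[0.5289 0.1828 0.0503] [ 0.1  0.   0.  -0. ]
[0.6276 0.1876 0.0341] [ 0.4  0.1  0.  -0.4]
[0.5676 0.2061 0.0336] [ 0.4  0.   0.  -0.4]
```

The chunk tops triangulate to 51 mm, so the measurement is sound. The lump middles come out at about 29 mm above the floor or less, which is too close to the limit. I'll press once more, centred between them and onto the chunk tops.

Emit:
{"api": "move_arm", "payload": {"plan": [0.2,0.9,0,0,0,0,0.4,1.8,0,0,0,0,0.6,2.6,0,0,0,0,0.8,3.3,0,0,0,0,0.8,3.3,-0.3,0,0,0,0.8,3.3,-0.6,0,0,0,0.8,3.3,-0.85,0,0,0,0.8,3.3,-1.0,0,0,0,0.8,3.3,-1.07,0,0,0,0.8,3.3,-1.07,0,0,0]}}

```text
time_s: 12.22
eef_pos: [0.5976, 0.1984, 0.1093]
eef_rot: [0.0, 0.805, 0.594, 0.0]
wrist_force: [-0.3, -0.6, -4.8]
opening: 0.294
grasp_force: 63.1
```

Emit:
{"api": "move_arm", "payload": {"plan": [0,0,-0.04,0,0,0,0,0,-0.08,0,0,0,0,0,-0.12,0,0,0,0,0,-0.12,0,0,0]}}

```text
time_s: 12.72
eef_pos: [0.5993, 0.2001, 0.1076]
eef_rot: [0.001, 0.804, 0.594, 0.003]
wrist_force: [-3.4, 3.0, 14.1]
opening: 0.289
grasp_force: 65.9
```

Emit:
{"api": "move_arm", "payload": {"plan": [0,0,-0.04,0,0,0,0,0,-0.08,0,0,0,0,0,-0.08,0,0,0,0,0,-0.08,0,0,0]}}

```text
time_s: 13.22
eef_pos: [0.6003, 0.2008, 0.1072]
eef_rot: [0.001, 0.804, 0.594, 0.004]
wrist_force: [-10.8, 3.5, 32.1]
opening: 0.294
grasp_force: 68.7
```

Run:
```python
from h import *
c=cam("side");save(c,"pics/s6.png",(260,150,380,295),4)
```

```text
(no output)
```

View pics/s6.png

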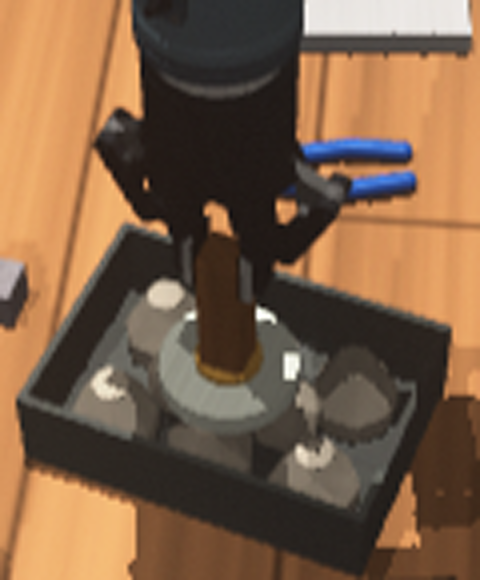

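The foot has hit a hard stop on the chunk tops (32 N, no further sinking), so both lumps are level. Going back to the block.

Emit:
{"api": "move_arm", "payload": {"plan": [0,0,0.4,0,0,0,0,0,0.9,0,0,0,0,-0.1,1.35,0,0,0,-0.15,-1,1.35,0,0,0,-0.3,-2,1.35,0,0,0,-0.5,-3,1.35,0,0,0,-0.65,-4,1.35,0,0,0,-0.8,-5,1.35,0,0,0,-0.97,-6,1.35,0,0,0,-1.1,-6.8,1.35,0,0,0]}}

```text
time_s: 14.52
eef_pos: [0.5419, -0.1434, 0.1669]
eef_rot: [0.0, 0.805, 0.593, -0.0]
wrist_force: [1.0, 0.7, -5.4]
opening: 0.294
grasp_force: 63.3
```

Emit:
{"api": "move_arm", "payload": {"plan": [-0.1,-0.4,0,0,0,0,-0.15,-0.73,0,0,0,0,-0.15,-0.73,0,0,0,0,-0.15,-0.73,-0.5,0,0,0,-0.15,-0.73,-1,0,0,0,-0.15,-0.73,-1.4,0,0,0,-0.15,-0.73,-1.4,0,0,0,-0.15,-0.73,-1.4,0,0,0]}}

```text
time_s: 15.52
eef_pos: [0.5357, -0.1773, 0.0976]
eef_rot: [0.0, 0.804, 0.594, 0.0]
wrist_force: [-0.5, 0.1, -3.9]
opening: 0.294
grasp_force: 63.3
```

Run:
```python
from h import *
from scipy.optimize import least_squares
o=ctrl.get_obs();print(o["eef_pos"],o["wrist_force"],rot(o["eef_rot"])[:,2])
c=cam("side");a=c["pixels"][195:295,260:380,::-1];d=c["pixels"][70:170,300:400,::-1]
z=lambda i:cv2.resize(i,None,fx=3.9,fy=3.9,interpolation=2)
cv2.imwrite("pics/b2.png",np.hstack([z(a),z(d)[:,:330]]))
```

```text
[ 0.53574488 -0.17725582  0.09757404] [-0.47281214  0.05219055 -3.93072446] [ 1.07215820e-03 -3.91052433e-04 -9.99999349e-01]
```

View pics/b2.png

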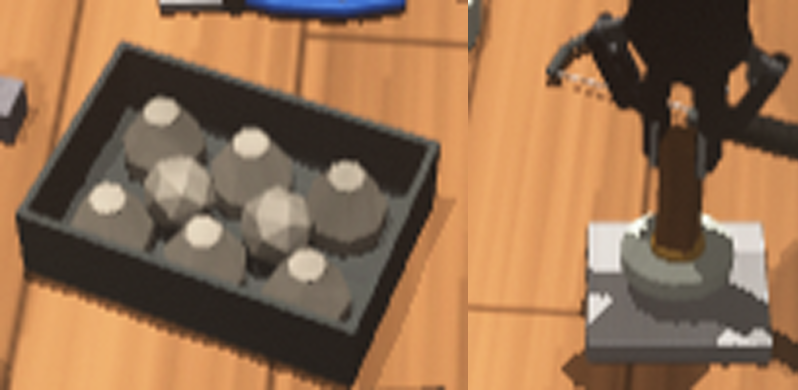

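The pan crop shows both lumps, (179,187) and (277,224), nested level among six chunks that all stand flat. The tamper hangs upright over the middle of the block at (678,235). Setting it down gently.

Emit:
{"api": "move_arm", "payload": {"plan": [0,-0.03,-0.15,0,0,0,0,-0.03,-0.28,0,0,0,0,-0.03,-0.36,0,0,0,0,-0.03,-0.4,0,0,0,0,-0.03,-0.42,0,0,0,0,-0.03,-0.42,0,0,0,0,-0.03,-0.42,0,0,0]}}

```text
time_s: 16.45
eef_pos: [0.5349, -0.1789, 0.077]
eef_rot: [-0.0, 0.805, 0.594, -0.0]
wrist_force: [-5.4, 3.2, 7.4]
opening: 0.287
grasp_force: 65.0
```

It's in contact with the block, and the grip slipped by no more than 1-2 mm. Easing off a little, then opening.

Emit:
{"api": "move_arm", "payload": {"plan": [0,0,0.03,0,0,0,0,0,0.03,0,0,0,0,0,0.03,0,0,0]}}

```text
time_s: 16.82
eef_pos: [0.5351, -0.1793, 0.0771]
eef_rot: [0.0, 0.805, 0.594, 0.0]
wrist_force: [-0.1, -0.8, -3.7]
opening: 0.289
grasp_force: 63.6
```

Emit:
{"api": "move_arm", "payload": {"plan": [0,0,0,0,0,0,0,0,0,0,0,0,0,0,0,0,0,0,0,0,0,0,0,0,0,0,0,0,0,0,0,0,0,0,0,0,0,0,0,0,0,0,0,0,0,0,0,0], "grip": 85}}

```text
time_s: 17.82
eef_pos: [0.5349, -0.1792, 0.0772]
eef_rot: [-0.0, 0.805, 0.594, -0.0]
wrist_force: [0.9, -0.2, 0.6]
opening: 0.996
grasp_force: 0.0
```

Emit:
{"api": "move_arm", "payload": {"plan": [0,0,0.3,0,0,0,0,0,0.8,0,0,0,0,0,1.5,0,0,0,0,0,2.3,0,0,0,0,0,3,0,0,0,0,0,3,0,0,0,-1,1,3,0,0,0,-1.5,2,3,0,0,0,-1.5,2,3,0,0,0]}}

```text
time_s: 18.95
eef_pos: [0.4576, -0.076, 0.2265]
eef_rot: [-0.001, 0.804, 0.595, -0.0]
wrist_force: [0.4, 0.1, -0.1]
opening: 0.994
grasp_force: 0.0
```

Run:
```python
from h import *
o=ctrl.get_obs();print(o["eef_pos"],o["time_s"],o["wrist_force"])
c=cam("side");P=[[.535,-.179,.131],[.535,-.179,.036]];print(w2px(c,P).round(1))
hsv=cv2.cvtColor(c["pixels"],cv2.COLOR_RGB2HSV)
m=c["pixels"].max(2)
for y in range(96,160,4): print(y,"".join("#" if v<120 else "o" if v>190 else "." for v in m[y,325:385]))
```

```text
[ 0.45757539 -0.07603032  0.22648338] 18.95 [ 0.4245897   0.14378942 -0.08119154]
[[354.6 110.8]
 [353.4 137.9]]
96 ooooooooooo...oo.ooooo...o..ooooo...#####.oooooooooooooo....
100 ooooooooooooooooooooo...ooo..o.#######################......
104 ooooooooooooooooooooo..oooooooo.############################
108 ooooooooooooooooooooo..oooo..oo.o...oooooooooo....##########
112 oooooooooooooooooooo...o...........#oooooooooooooooooooooooo
116 oooooooooooooooooooo..oo############oooooooooooooooooooooooo
120 oooooooooooooooooooo..o.###########.oooooooooooooooooooooooo
124 ooooooooooooooooooo...o.###########.oooooooooooooooooooooooo
128 ooooooooooooooooooooooo.###########ooooooooooooooooooooooooo
132 ooooo.ooooooooooooooooo############ooooooooooooooooooooooooo
136 ooooo.ooooooooooooooooo###########ooooooooooooooooo.ooooooo.
140 ooooo#oooooooo.oooooooo###.#####..#.ooooooooooooooo.ooooooo.
144 ooooo.oooooooo.##oooooooooooooooooooooooo##oooooooooooooooo.
148 ooooo.oooooooooo.#######..ooooo...######.ooooooooooo.oooooo.
152 ooooo.ooooooooooooooooo....#.......ooooooooooooooooo.oooooo.
156 ooooo.ooooooooooooooooooooooooooooooooooooooooooooooooooooo.
```

```bash
python3 -c "
from bench import ctrl
print(ctrl.hand_in())"
```

```text
the job is handed in; nothing more can be done
None
```

The job is handed in, verdict not shown: I pressed both lumps down to the chunk tops (middles estimated at about 25 mm above the pan floor, limit 28.5) and stood the tamper upright near the middle of its block, released; I viewed 12 pictures, two over the limit of 10.

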